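Hook the pan lid out from under the acrylic risers

ROBOT

A 6-joint arm with a two-finger parallel gripper is mounted at the origin on the work surface. World frame = base frame: x ahead of the robot, y to its left, z up, the work surface at z = 0. Lengths are in mm, angles in rad, forces in N, time in s.
With the tool pointing down it reaches from about 325 to 750 mm from the base axis. Payload 7.6 kg.
Tool frame: the origin (TCP) lies between the finger pads; the fingertips stand 25 mm ahead of it and the grasp point (between the pads) lies 6 mm ahead of it; z points along the fingers, y is the direction in which the jaws open and shut (so a half turn about z gives the same grasp; the last joint's range is limited). The gripper opens to 85 mm and grips with 20 to 120 N. Pads are 22 mm wide; open, the fingers measure 114 mm over their backs; the gripper's body (76 mm by 85 mm) begins 54 mm behind the grasp point. The pads swing forward as they close: fully open they stand 13 mm farther back than shut.
Start: joints at [1.228, 0.052, 1.401, -0, 1.689, -0.07], TCP at [141.432, 505.609, 256.323] pointing down, gripper open.
Joint ranges: [-2.9, 2.9], [-0.91, 2.17], [0.12, 2.37], [-1.06, 4.2], [0.26, 2.73], [-2.93, 2.93]. Speed limits (rad/s): [2.57, 2.57, 3.01, 3.14, 3.14, 3.14].

INTERFACE

Orientations are given as [roll, pitch, yaw] about the fixed x, y, z axes, in that order (R = Rz(yaw) Ry(pitch) Rx(roll)).
In Python, from station import get_obs, get_image, hand_in gives the robot as it stands. The module is installed in compiled form; this text tells all that it offers.
- The arm moves only by the shell command python3 -m inch 'ROWS' [FORCE]. ROWS is a JSON object of lists of equal length, an entry for each row: "delta_pos": the shift along the world's x, y, z in cm, a list of three; "rotation": the turn, a rotation vector about the world's x, y, z in rad, a list of three; "gripper": the finger opening in cm, from 0 to 8.54. In form: {"delta_pos": [[x, y, z], ...], "rotation": [[wx, wy, wz], ...], "gripper": [gripper, ...]}. A call has exactly 8 rows; each row is the pose to reach, as a shift and turn from the pose measured when the call began; what a row does not reach only later rows make up. A row lasts 1/8 s, in which the tool goes at most 62.5 mm and 10.7 degrees, less where a joint would pass 70% of its speed; a pose out of reach is approached as far as the arm can. A call with a gripper value outside its range is refused whole. The fingers move at their own pace and stop on an object; FORCE is the grip in N (left out, the last holds). Time passes only in rows, so rows that repeat a pose let the fingers close, or fill a call up. It gives the time, the measured TCP pose, the force and the opening at its end, in the units of the state.
- get_obs(): the state, without advancing time (a new reading comes with each control period).
- get_image(name): name is "scene" or "side" or "wrist"; returns a dict with "frame" (420x560x3 uint8, red, green, blue), "fx", "fy", "cx", "cy" (pixels), "extrinsics" (4x4, takes a point from camera to world coordinates). Camera axes: x right, y up, looking along -z (the intrinsics and any distortion apply to the point x, -y, -z); pixel columns grow to the right and rows downward; lengths in mm; the calibration is good to about 2 mm. A picture is of the moment at which its call begins. There is no depth.
- hand_in(): hands the job in, once; it reports no verdict.
The state is a dict: "clock": time; "joint_positions": joint angles; "joint_velocities": joint speeds; "tau": joint torques, N m; "ee_pos": TCP position; "orientation": TCP orientation; "force": force on the tool from outside, world axes, zero at the start; "ft_torque": the same for the moment, N m; "width": finger opening in mm.
Only numpy, scipy, OpenCV 4.12 (cv2) and the standard library are available. Lean on these libraries where they do the work, as an engineer would, in place of code of your own. Each camera call takes 0.05 s, during which the arm holds its last target. There are 200 camera calls.

TASK

The small aluminium pan lid has been pushed back under one of the two clear risers, too far in for a hand; its stiff wire handle may stand up or lean back. Take the pan hook off the low riser, feel for the lid's handle with it, catch the handle from behind and gently slide the lid along the counter until it lies wholly out in front of the risers, without touching the lid with the gripper or shifting the risers and the things on and under them. Then lay the hook back on the low riser as it was, its bent end hanging over the edge on the far side from the robot.

Things in the scene. Friction and masses are not known exactly. Their poses are not given: they have to be found in the camera images.
- hook: Pan hook, 199 mm long, 0.16 kg: dark wooden handle 80 long x 22 wide x 28 high, then a 7 mm steel rod 115 mm long, its end bent straight down. Origin: centre of the handle's underside; x along the rod to the bent end, z up. Handle x -40..40, y -11..11, z 0..28; rod axis at z 14, bent end at x 155 down to z -4.5 (mm). Centre of mass about x 20. Lies on the low riser, handle flat on its deck.
- hook_tip (a point): Lowest point of the hook's bent end: x 155, y 0, z -4.5 mm in the hook's frame, 15 mm below the rod's underside. At the start it hangs down past the low riser's far edge, so the hook must be lifted before it is drawn back.
- lid: Cast-aluminium pan lid, round, 130 mm across, about 0.24 kg (varies), flat on the counter under one riser. Origin: centre of its underside. Rim 9 mm high, crown 20.5 mm high. U-shaped handle of 8 mm wire, hinged on the lid's y axis 20 mm up: bar 72 mm long, its axis 36 mm from the hinge, 64 mm free between its legs. The lid's x axis points away from the robot within about 28 degrees.
- riser_left: Loose clear acrylic riser on the left (+y), 1.1 kg: deck 180 deep (x) x 250 wide (y) x 5, top 120 and underside 115 mm above the counter, on 5 mm side panels at y +-120..125; open in front and behind. Origin: on the counter below the deck's centre; front edge at x -90 mm. A smaller tier (75 deep, 220 wide, top at 190 mm) stands on its rear half. Things stand on both decks.
- riser_right: The same kind of riser standing about 270 mm to the robot's right of the other, same frame and sizes.
- low_riser: Low clear acrylic riser, fixed, on the right of the work area, on which the hook lies: deck 160 (x) x 100 (y) x 5 mm, top 50 mm above the counter. Origin: on the counter below the deck's centre; its +x edge (80 mm from the centre) is the far edge, past which the hook's bent end hangs.
- jar: Empty glass spice jar with a steel cap, 50 mm across, 94 mm high, standing on the counter under the riser that does not cover the lid. Origin: centre of its underside.
- salt_shaker: Stainless salt shaker, 48 mm across, 92 mm high, on the front part of the left riser's lower deck. Origin: centre of its underside.
- citrus_press: Yellow plastic citrus press, dish 92 mm across with a tab, 46 mm high, on the front part of the right riser's lower deck. Origin: centre of its underside.
- basting_brush: Basting brush, 165 mm long, lying along the left riser's upper tier. Origin: middle of its underside.
- plates: Fixed stack of five white side plates, 148 mm across, 49 mm high, on the left of the work area. Origin: centre of its underside.
- lid_hinge (a point): Middle of the handle's hinge axis, 20 mm above the lid's origin. The handle's lean is not measured: anywhere from upright (bar above this point, its top 60 mm above the counter) to 80 degrees over to the lid's +x side (bar's axis 36 mm behind this point, its top 30, underside 22 mm up; the crown there is 18 mm high). The hinge is stiff: it gives only at about 10 N on the bar.
Mind the look-alikes: they are no part of the job. What is shaped like the low_riser but pink or red is not meant.

How it is judged (in metres and radians):
On the way, in this order (a step that is already met when the one before it is completed fails the run):
1. the hook's bent end has come down behind the hinge of the lid's handle, within the handle's width, while the lid is still under the riser (moved less than 40 mm) (x of hook_tip in the frame of lid between -0.002 and 0.065 m and y of hook_tip in the frame of lid between -0.038 and 0.038 m and z of hook_tip in the frame of lid below 0.05 m and distance of lid from where it was at the start of the episode below 0.04 m), for 0.1 s.
2. the lid follows the hook: it has slid more than 60 mm with the bent end at its handle (x of hook_tip in the frame of lid between -0.01 and 0.065 m and y of hook_tip in the frame of lid between -0.038 and 0.038 m and z of hook_tip in the frame of lid below 0.05 m and distance of lid from where it was at the start of the episode above 0.06 m), for 0.1 s.
3. the lid is drawn wholly out in front of the risers (its centre 60 mm or more in front of the deck's front edge) (world x of lid below 0.56 m and (x of lid in the frame of riser_left below -0.15 m or y of lid in the frame of riser_left above 0.185 m or y of lid in the frame of riser_left below -0.185 m) and (x of lid in the frame of riser_right below -0.15 m or y of lid in the frame of riser_right above 0.185 m or y of lid in the frame of riser_right below -0.185 m)), for 0.1 s.
At the end, for the whole second after the job is handed in: The lid lies flat and still on the counter, wholly out in front of the risers (centre at least 60 mm in front of the front edge of the riser's deck); the hook is let go and lies still on the low riser, handle flat on the deck (within 5.7 degrees), with its bent end past the deck's far edge (all of step 3 and height (world z) of lid below 0.006 m and angle between lid's own z axis and vertical below 0.06 rad and linear speed of each of lid, hook below 0.01 m/s and z of hook in the frame of low_riser between 0.044 and 0.057 m and angle between hook's own z axis and vertical below 0.1 rad and y of hook in the frame of low_riser between -0.055 and 0.055 m and x of hook_tip in the frame of low_riser above 0.08 m); the robot touches nothing.
It fails at once if the gripper or arm touches the lid (contact force between any of the fingers, the arm and lid above 1 N).
It fails at once if the hook presses or jerks the lid with more than 12 N (contact force between hook and lid above 12 N).
It fails at once if the lid is lifted or tipped instead of slid (underside centre over 25 mm up, or tilt over 20 degrees) (height (world z) of lid above 0.025 m or angle between lid's own z axis and vertical above 0.35 rad).
It fails at once if a riser is shifted by more than 15 mm (distance of any of riser_left, riser_right from where it was at the start of the episode above 0.015 m).
It fails at once if the jar, the salt shaker, the citrus press or the brush is shifted by more than 25 mm or tipped over (distance of any of jar, salt_shaker, citrus_press, basting_brush from where it was at the start of the episode above 0.025 m or angle between any of jar, salt_shaker's own z axis and vertical above 0.5 rad).
It also fails if it takes over 59 s, if anything falls off the work surface, if the arm or the gripper's body presses on something with over 40 N, if the wrist force passes 120 N, or if a joint passes its speed limit or range.

## Working session

There is one attempt and no reset: what is moved stays moved. The work goes in short steps, Python scripts to look and compute and a shell command to move; the robot and the scene stay as the last step left them, time stands still between calls to the robot, and variables do not carry over. Pictures are saved under pics/ and viewed, about 8 in all and at most 12, crops included, and the job is handed in when it is done.

```bash
mkdir -p pics; cat > h.py <<'E'
import numpy as np, cv2, json
from station import get_obs, get_image
def snap(name, tag):
    im=get_image(name); f=np.ascontiguousarray(im['frame'][:,:,::-1]); cv2.imwrite(f'pics/{tag}.png',f)
    d={k:np.array(v).tolist() for k,v in im.items() if k!='frame'}; json.dump(d,open(f'pics/{tag}.json','w')); return f,d
def load(tag): return json.load(open(f'pics/{tag}.json'))
def ray(d,u,v):
    E=np.array(d['extrinsics']); c=np.array([(u-d['cx'])/d['fx'],-(v-d['cy'])/d['fy'],-1.])
    return E[:3,3],E[:3,:3]@c
def atz(d,u,v,z):
    o,r=ray(d,u,v); return o+r*(z-o[2])/r[2]
def proj(d,p):
    E=np.array(d['extrinsics']); c=E[:3,:3].T@(np.array(p,float)-E[:3,3])
    return np.array([d['cx']+d['fx']*c[0]/-c[2], d['cy']-d['fy']*c[1]/-c[2]])
def tri(*obs):
    A=np.zeros((3,3));b=np.zeros(3)
    for d,u,v in obs:
        o,r=ray(d,u,v); r=r/np.linalg.norm(r); P=np.eye(3)-np.outer(r,r); A+=P;b+=P@o
    p=np.linalg.solve(A,b); return p,[float(np.linalg.norm(proj(d,p)-[u,v])) for d,u,v in obs]
E
python3 - <<'E'
from h import *
for n in ['scene','side','wrist']:
    f,d=snap(n,n+'0'); print(n,{k:np.round(v,3).tolist() for k,v in d.items()})
a=[cv2.resize(cv2.imread(f'pics/{n}0.png'),(800,600)) for n in ['scene','side']]
for n,i in zip('ab',a): cv2.imwrite(f'pics/{n}.png',i)
print(get_obs())
E
```

```text
scene {'fx': 383.173, 'fy': 383.173, 'cx': 274.6, 'cy': 214.686, 'extrinsics': [[0.528, -0.757, 0.386, 891.313], [0.849, 0.469, -0.242, -268.91], [0.002, 0.456, 0.89, 1144.304], [0.0, 0.0, 0.0, 1.0]]}
side {'fx': 492.037, 'fy': 492.037, 'cx': 282.749, 'cy': 204.659, 'extrinsics': [[0.642, 0.416, -0.643, -497.663], [-0.766, 0.351, -0.538, -816.939], [0.002, 0.839, 0.544, 955.955], [0.0, 0.0, 0.0, 1.0]]}
wrist {'fx': 349.015, 'fy': 349.015, 'cx': 279.35, 'cy': 207.526, 'extrinsics': [[0.269, -0.926, -0.264, 74.998], [0.963, 0.258, 0.075, 524.019], [-0.001, -0.274, 0.962, 371.704], [0.0, 0.0, 0.0, 1.0]]}
{'clock': 0.15, 'joint_positions': array([ 1.22771969e+00,  5.26715994e-02,  1.40145496e+00, -2.49244157e-05,
        1.68859935e+00, -7.03048625e-02]), 'joint_velocities': array([-0.0011318 , -0.00172125, -0.00339986, -0.0012487 ,  0.00055734,
       -0.00033448]), 'tau': array([ 1.15753144e-03, -3.81956184e+01, -3.60421264e+01, -4.11545818e-05,
        4.69780352e-03,  4.66753761e-06]), 'ee_pos': array([141.35905224, 505.41611503, 255.69505486]), 'orientation': array([-3.14046046e+00, -5.49135208e-05,  2.86881793e+00]), 'force': array([ 0.85070534, -0.84258943,  0.49305268]), 'ft_torque': array([-0.01296862,  0.01785149, -0.06183114]), 'width': 85.40757740772618}
```

View pics/a.png

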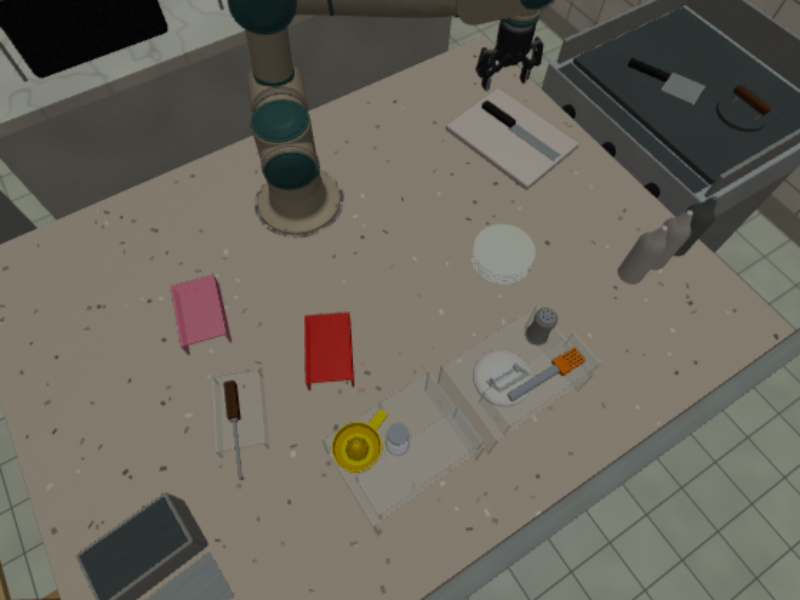

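View pics/b.png

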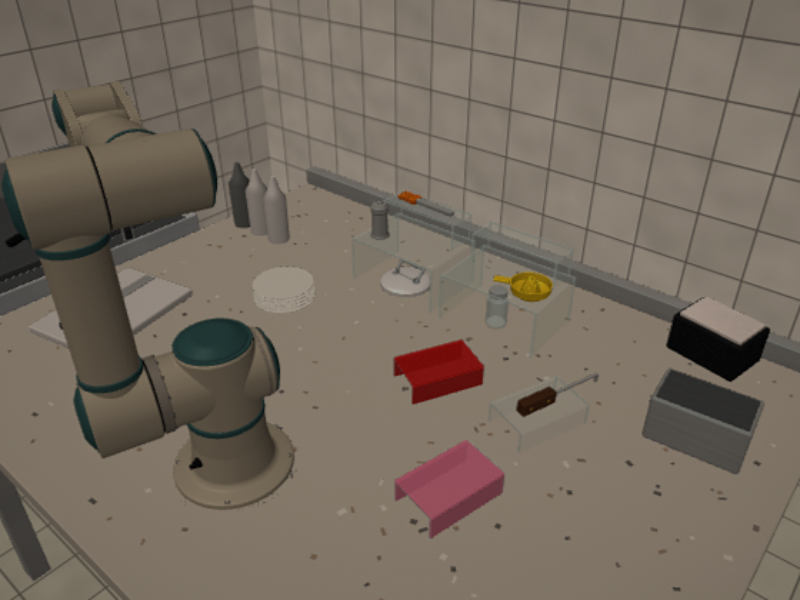

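The clear low riser (scene 238,412; side 538,412) holds the hook. The red (scene 330,348) and pink (200,310) ones are look-alikes. The lid is under the left riser (scene 502,378; side 405,280). An enlarged montage of the hook and lid will confirm this.

```bash
python3 - <<'E'
from h import *
s=cv2.imread('pics/scene0.png'); t=cv2.imread('pics/side0.png')
def c(i,x,y,w,h): return cv2.resize(i[y:y+h,x:x+w],(400,300),interpolation=cv2.INTER_CUBIC)
m=np.vstack([np.hstack([c(s,120,250,120,90),c(t,330,245,120,90)]),np.hstack([c(s,300,205,140,105),c(t,235,125,140,105)])])
m=cv2.convertScaleAbs(m,alpha=1.5)
cv2.imwrite('pics/m1.png',m)
E
```

```text
(no output)
```

View pics/m1.png

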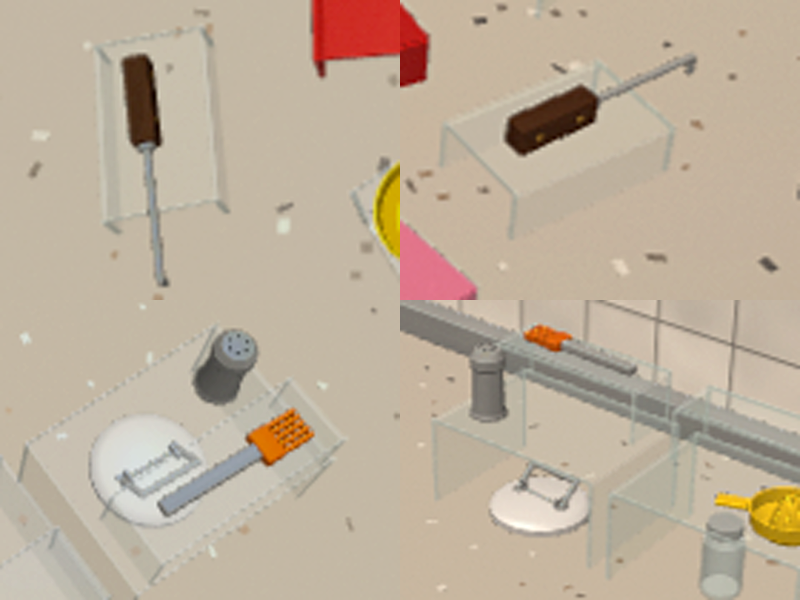

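```bash
cat > m.py <<'E'
from h import *
S=load('scene0');T=load('side0')
k=120/400;q=140/400
sh=lambda x,y:(S,120+x*k,250+y*k); th=lambda x,y:(T,330+(x-400)*k,245+y*k)
sl=lambda x,y:(S,300+x*q,205+(y-300)*q); tl=lambda x,y:(T,235+(x-400)*q,125+(y-300)*q)
def P(n,*o):
    p,e=tri(*o); print(n,p.round(1),np.round(e,1)); return p
E
python3 - <<'E'
from m import *
P('rod end',sh(161,281),th(691,60))
P('rod start',sh(149,146),th(598,98))
P('handle top back mid',sh(137,56),th(515,112))
P('handle top front mid',sh(147,145),th(591,92))
a=[P('low',sh(97,45),th(442,125)),P('low',sh(208,32),th(597-0,65)),P('low',sh(222,203),th(672,130)),P('low',sh(107,222),th(513,195))]
for o in [(97,45),(208,32),(222,203),(107,222)]: print('  z50',atz(*sh(*o),50).round(1))
for o in [(442,125),(597,65),(672,130),(513,195)]: print('  side z50',atz(*th(*o),50).round(1))
P('lid c',sl(146,470),tl(541,503))
print(atz(*sl(146,470),5).round(1),atz(*tl(541,503),5).round(1))
P('bar a',sl(140,495),tl(577,480));P('bar b',sl(196,463),tl(532,465))
P('hinge a',sl(126,478),tl(565,500));P('hinge b',sl(178,449),tl(520,483))
for o in [(25,445),(215,328),(342,440),(155,585)]: print('  riserL z120',atz(*sl(*o),120).round(1))
print(atz(*tl(435,423),120).round(1))
E
```

```text
rod end [ 578.9 -416.    56.4] [0.3 0.2]
rod start [ 474.5 -380.1   64.6] [1.2 1.2]
handle top back mid [ 400.3 -350.2   81.1] [0.3 0.4]
handle top front mid [ 473.2 -377.6   69.3] [0. 0.]
low [ 358.1 -346.8   83.3] [11.8 13. ]
low [ 446.9 -335.8  114.1] [18.7 19.4]
low [ 541.8 -384.9   -1.8] [13.3 13.4]
low [ 452.8 -396.   -34.4] [20.6 21.5]
  z50 [ 357.7 -379.8   50. ]
  z50 [ 399.2 -289.3   50. ]
  z50 [ 545.7 -346.3   50. ]
  z50 [ 508.8 -436.    50. ]
  side z50 [ 380.  -295.5   50. ]
  side z50 [ 528.4 -354.1   50. ]
  side z50 [ 495.5 -442.    50. ]
  side z50 [ 348.8 -382.8   50. ]
lid c [672.  152.4   6.9] [0.5 0.4]
[672.3 151.7   5. ] [674.5 156.1   5. ]
bar a [698.2 116.2  43.5] [0.2 0.2]
bar b [699.8 191.4  36. ] [0.3 0.2]
hinge a [673.2 118.3  26.3] [0.6 0.5]
hinge b [674.3 190.5  21.2] [0.2 0.1]
  riserL z120 [609.8  22.7 120. ]
  riserL z120 [606.6 266.1 120. ]
  riserL z120 [772.4 294.9 120. ]
  riserL z120 [790.   47.7 120. ]
[591.6 257.8 120. ]
```

Two views put the hook's bent end at (579,-416) with yaw about -20°. The lid hinge is near (674,154), with its handle leaning back about 45° and the bar at x≈699, z≈44. I'll first stop in front of the left riser for a close wrist view, on the way to the hook.

```bash
python3 -m inch '{"delta_pos":[[5,-4,0],[9,-8.5,0],[13,-13,0],[17,-18,0],[21,-23,0],[25,-28,0],[28,-33,0],[28,-35,0]],"rotation":[[0,0,-0.01],[0,0,-0.02],[0,0,-0.03],[0,0,-0.04],[0,0,-0.05],[0,0,-0.06],[0,0,-0.08],[0,0,-0.08]],"gripper":[8.5,8.5,8.5,8.5,8.5,8.5,8.5,8.5]}'
python3 - <<'E'
from h import *
f,d=snap('wrist','w1'); cv2.imwrite('pics/w1b.png',cv2.convertScaleAbs(cv2.resize(f,(800,600),interpolation=cv2.INTER_CUBIC),alpha=1.4))
S=load('scene0');T=load('side0')
print(tri((S,503*.7,250*.7),(T,284*.7,287*.7)),atz(S,503*.7,250*.7,49))
E
```

```text
clock: 1.15
ee_pos: [422.5, 152.6, 255.1]
orientation: [-3.139, -0.001, 2.785]
force: [0.1, 1.0, -0.0]
width: 84.8
(array([421.95258055, 336.70823346,  34.89865424]), [0.824011981589235, 0.8066442933541258]) [426.26064379 331.89517198  49.        ]
```

View pics/w1b.png

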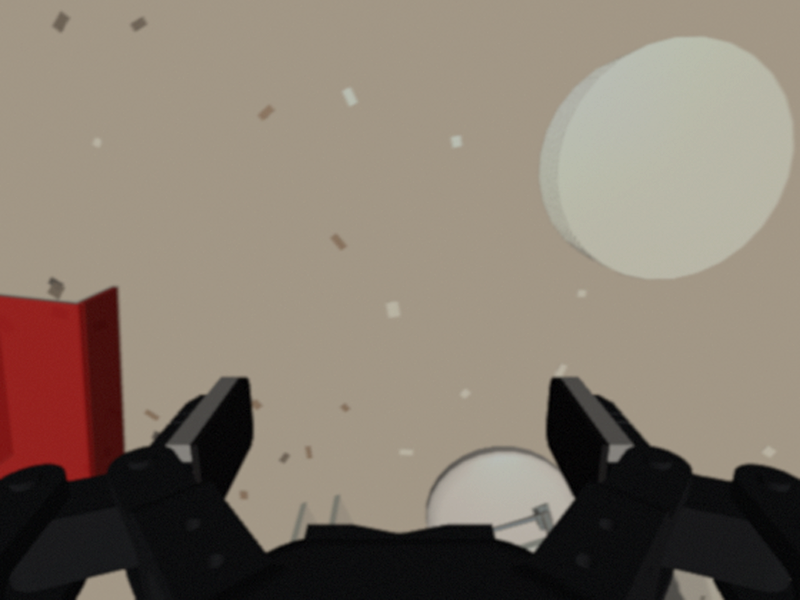

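```bash
python3 - <<'E'
from m import *
W=load('w1')
for n,u,v,z in [('lidfront',503,447,9),('lidL',427,512,9),('postR',303,503,0),('postL',337,495,0),('hingeend',543,517,22),('hinge other',497,530,22),('redcorner',118,288,50),('plates c',672,160,49)]:
    print(n,atz(W,u*.7,v*.7,z).round(1))
# projected model check for lid and riser in scene/side, in crop m1 pixel coords
E
```

```text
lidfront [605.5 175.6   9. ]
lidL [643.6  95.5   9. ]
postR [604.1  -5.5   0. ]
postL [606.8  25.6   0. ]
hingeend [671.6 187.3  22. ]
hinge other [670.7 147.5  22. ]
redcorner [372.6 -29.4  50. ]
plates c [420.2 334.5  49. ]
```

```bash
python3 -m inch '{"delta_pos":[[0.5,-6,0],[0,-12,0],[-0.5,-18,-1],[-1,-24,-3],[-1,-30,-5],[-1,-36,-6],[-1,-42,-6],[-1,-48,-6]],"rotation":[[0,0,0],[0,0,0],[0,0,0],[0,0,0],[0,0,0],[0,0,0],[0,0,0],[0,0,0]],"gripper":[8.5,8.5,8.5,8.5,8.5,8.5,8.5,8.5]}'
python3 - <<'E'
from h import *
f,d=snap('wrist','w2'); cv2.imwrite('pics/w2b.png',cv2.convertScaleAbs(cv2.resize(f,(800,600),interpolation=cv2.INTER_CUBIC),alpha=1.4))
print(get_obs()['ee_pos'],get_obs()['orientation'])
E
```

```text
clock: 2.2
ee_pos: [412.1, -329.5, 194.9]
orientation: [-3.139, -0.0, 2.785]
force: [0.7, 0.4, 0.1]
width: 84.9
[ 410.88615728 -335.1371688   194.0650577 ] [-3.13610472e+00 -8.41438851e-04  2.78083440e+00]
```

View pics/w2b.png

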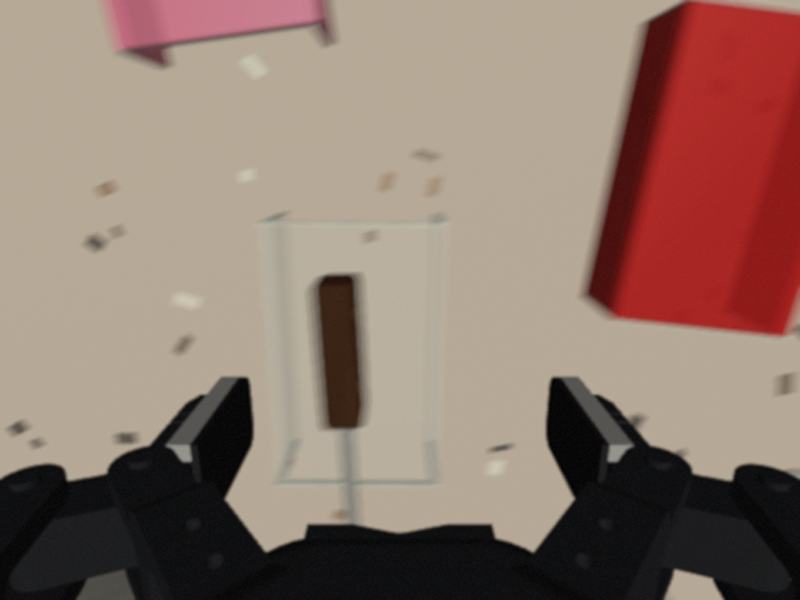

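```bash
python3 - <<'E'
from m import *
W=load('w2')
for n,u,v,z in [('hb1',319,278,78),('hb2',354,276,78),('hf1',329,428,78),('hf2',361,427,78),('rodstart',346,430,67),('rod2',350,520,67),('dk',277,483,50),('dk',440,483,50),('dk',258,221,50),('dk',449,222,50)]:
    print(n,atz(W,u*.7,v*.7,z).round(1))
b=tri((W,336*.7,277*.7),sh(137,56)[:3]); c=tri((W,345*.7,427.5*.7),sh(147,145)); print(b,c)
print(get_obs()['ee_pos'],get_obs()['orientation'], get_obs()['joint_positions'])
E
```

```text
hb1 [ 387.6 -361.7   78. ]
hb2 [ 392.5 -345.6   78. ]
hf1 [ 464.2 -388.5   78. ]
hf2 [ 469.5 -372.5   78. ]
rodstart [ 474.1 -384.1   67. ]
rod2 [ 529.7 -404.1   67. ]
dk [ 502.  -442.7   50. ]
dk [ 536.5 -349.5   50. ]
dk [ 353.  -386.5   50. ]
dk [ 388.3 -293.1   50. ]
(array([ 392.66833724, -354.40546178,   65.03782195]), [3.0312628653992704, 0.7754265741018384]) (array([ 472.10811925, -380.58755604,   68.50366143]), [3.7363991992843344, 1.063836185577726])
[ 410.88615728 -335.1371688   194.0650577 ] [-3.13610472e+00 -8.41438851e-04  2.78083440e+00] [-0.75125287  0.09353146  1.4814917  -0.00539518  1.5652587  -1.96126691]
```

```bash
python3 -m inch '{"delta_pos":[[-0.1,-1.3,-1],[-0.1,-2.5,-2.5],[-0.1,-2.5,-5],[-0.1,-2.5,-8],[-0.1,-2.5,-10],[-0.1,-2.5,-11],[-0.1,-2.5,-11.6],[-0.1,-2.5,-11.6]],"rotation":[[0,0,0.015],[0,0,0.015],[0,0,0.015],[0,0,0.015],[0,0,0.015],[0,0,0.015],[0,0,0.015],[0,0,0.015]],"gripper":[6,6,5,5,5,5,5,5]}' 70
python3 -m inch '{"delta_pos":[[0,0,0],[0,0,0],[0,0,0],[0,0,0],[0,0,0],[0,0,0],[0,0,0],[0,0,0]],"rotation":[[0,0,0],[0,0,0],[0,0,0],[0,0,0],[0,0,0],[0,0,0],[0,0,0],[0,0,0]],"gripper":[4,3,2,1,1,1,1,1]}' 70
```

```text
clock: 3.25
ee_pos: [410.1, -360.0, 78.2]
orientation: [-3.136, -0.001, 2.796]
force: [0.2, -0.0, 0.9]
width: 49.9
clock: 4.25
ee_pos: [410.3, -360.3, 79.0]
orientation: [-3.136, 0.0, 2.796]
force: [-1.6, 1.5, 5.3]
width: 20.7
```

```bash
python3 -m inch '{"delta_pos":[[0,0,2.5],[0,0,5],[0,2,6],[-1,6,6],[-2,12,6],[-2,18,6],[-2,24,6],[-2,30,6]],"rotation":[[0,0,0],[0,0,0],[0,0,0.02],[0,0,0.06],[0,0,0.1],[0,0,0.14],[0,0,0.18],[0,0,0.22]],"gripper":[1,1,1,1,1,1,1,1]}' 70
python3 -m inch '{"delta_pos":[[0,5,0],[0,10,0],[0,15,0],[0,19,-1],[0,20.5,-2],[0,20.5,-3],[0,20.5,-3.5],[0,20.5,-3.5]],"rotation":[[0,0,0.03],[0,0,0.06],[0,0,0.09],[0,0,0.11],[0,0,0.12],[0,0,0.12],[0,0,0.12],[0,0,0.12]],"gripper":[1,1,1,1,1,1,1,1]}' 70
python3 - <<'E'
from h import *
s,_=snap('scene','s3'); t,_=snap('side','t3')
c=lambda i,x,y,w,h: cv2.resize(i[y:y+h,x:x+w],(400,600),interpolation=cv2.INTER_CUBIC)
cv2.imwrite('pics/m3.png',cv2.convertScaleAbs(np.hstack([c(s,260,150,140,210),c(t,225,110,140,210)]),alpha=1.5))
print(get_obs())
E
```

```text
clock: 5.25
ee_pos: [389.6, -58.5, 138.5]
orientation: [-3.136, -0.0, 3.017]
force: [1.7, -0.2, -2.1]
width: 20.7
clock: 6.25
ee_pos: [389.6, 145.5, 103.1]
orientation: [-3.135, -0.001, 3.135]
force: [-0.5, 0.1, -2.8]
width: 20.8
{'clock': 6.35, 'joint_positions': array([ 0.27263965, -0.15032877,  1.90705258, -0.00582167,  1.38597495,
       -1.2907483 ]), 'joint_velocities': array([ 0.00716845, -0.00206348, -0.00692204, -0.00025142, -0.00111325,
        0.00060153]), 'tau': array([-1.31933452e-02, -2.77144164e+01, -3.38468385e+01, -4.82659566e-02,
       -7.68765039e-02, -3.70650116e-03]), 'ee_pos': array([389.9625461 , 145.83257748, 103.83320247]), 'orientation': array([-3.13578764e+00,  5.15427903e-04,  3.13525879e+00]), 'force': array([ 0.05857364, -0.19605455, -1.41671084]), 'ft_torque': array([0.03780338, 0.08357506, 0.03944872]), 'width': 20.89245863235089}
```

View pics/m3.png

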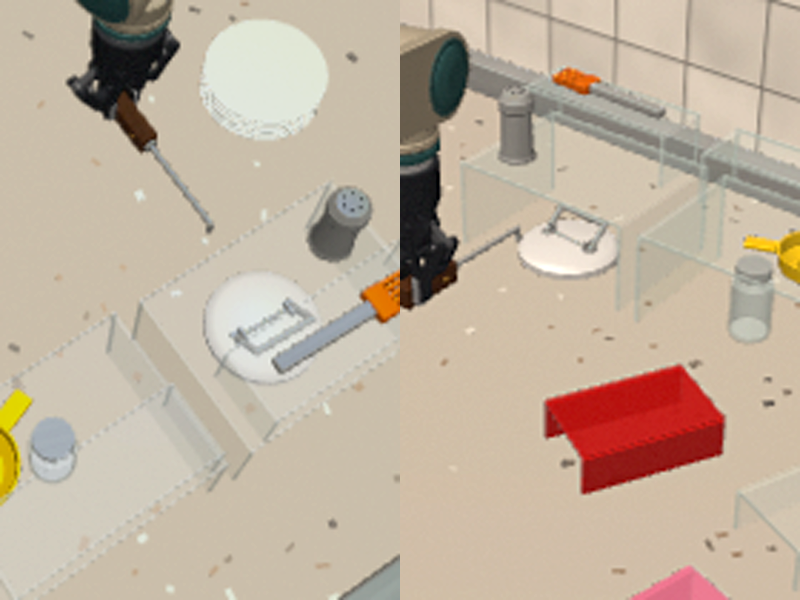

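```bash
python3 - <<'E'
from m import *
S=load('s3');T=load('t3')
s=lambda x,y:(S,260+x*.35,150+y*.35); t=lambda x,y:(T,225+(x-400)*.35,110+y*.35)
P('tip',s(210,229),t(518,231));P('handle front',s(150,145),t(455,264))
P('bar a',s(251,350),t(604,224));P('bar b',s(309,318),t(562,209))
P('hinge a',s(237,335),t(592,247));P('hinge b',s(289,305),t(549,232))
P('lid c',s(261,326),t(568,247))
for z in(0,): print(atz(*t(617,305),z),atz(*t(638,317),z))
for p in [(143,302),(330,185)]: print(atz(*s(*p),120))
E
```

```text
tip [568.7 146.9  79.3] [0.5 0.4]
handle front [455.4 144.4  90.3] [0.2 0.2]
bar a [694.3 115.1  43.8] [0.4 0.3]
bar b [698.1 189.7  36.7] [0.3 0.2]
hinge a [670.1 117.5  21.7] [0.5 0.4]
hinge b [670.9 189.   15.1] [0.4 0.3]
lid c [671.1 154.4   4.9] [0.4 0.3]
[6.14172665e+02 3.14832912e+01 1.13686838e-13] [ 6.10399325e+02 -3.23807704e+00 -1.13686838e-13]
[611.59415829  25.88726738 120.        ]
[606.90643841 266.85417471 120.        ]
```

```bash
python3 -m inch '{"delta_pos":[[2,0.6,0],[4.5,0.6,0],[7,0.6,0],[9.5,0.6,0],[12,0.6,0],[14,0.6,0],[15.3,0.6,0],[15.3,0.6,0]],"rotation":[[0,0,0],[0,0,0],[0,0,0],[0,0,0],[0,0,0],[0,0,0],[0,0,0],[0,0,0]],"gripper":[1,1,1,1,1,1,1,1]}' 70
python3 -m inch '{"delta_pos":[[0,0,-0.3],[0,0,-0.7],[0,0,-1.1],[0,0,-1.5],[0,0,-1.8],[0,0,-2],[0,0,-2.1],[0,0,-2.1]],"rotation":[[0,0,0],[0,0,0],[0,0,0],[0,0,0],[0,0,0],[0,0,0],[0,0,0],[0,0,0]],"gripper":[1,1,1,1,1,1,1,1]}' 70
python3 - <<'E'
from h import *
s,_=snap('scene','s4'); t,_=snap('side','t4')
c=lambda i,x,y,w,h: cv2.resize(i[y:y+h,x:x+w],(400,400),interpolation=cv2.INTER_CUBIC)
cv2.imwrite('pics/m4.png',cv2.convertScaleAbs(np.hstack([c(s,305,215,90,90),c(t,230,150,90,90)]),alpha=1.5))
o=get_obs();print(o['ee_pos'],o['force'],o['orientation'])
E
```

```text
clock: 7.35
ee_pos: [543.6, 151.3, 104.0]
orientation: [-3.136, 0.001, 3.134]
force: [-0.4, 0.4, -2.0]
width: 20.9
clock: 8.35
ee_pos: [543.6, 151.3, 83.0]
orientation: [-3.136, 0.001, 3.134]
force: [-0.0, 0.2, -2.7]
width: 20.8
[543.68356582 151.31470915  83.15638984] [ 0.08548179  0.07528859 -2.41038788] [-3.13587800e+00  1.19057247e-03  3.13420031e+00]
```

View pics/m4.png

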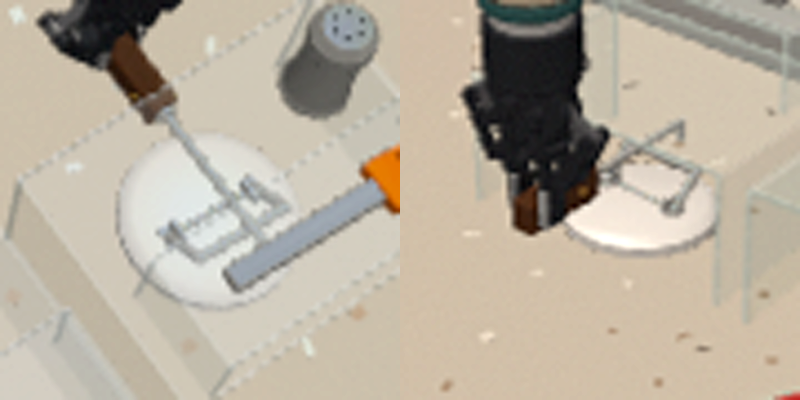

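The bent end (scene crop 262,247) stands beyond the bar, between its legs. I'll lower it the rest of the way, then draw back gently.

```bash
python3 -m inch '{"delta_pos":[[0,0,-0.2],[0,0,-0.4],[0,0,-0.6],[0,0,-0.8],[0,0,-1],[0,0,-1.1],[0,0,-1.1],[0,0,-1.1]],"rotation":[[0,0,0],[0,0,0],[0,0,0],[0,0,0],[0,0,0],[0,0,0],[0,0,0],[0,0,0]],"gripper":[1,1,1,1,1,1,1,1]}' 70
python3 -m inch '{"delta_pos":[[-0.2,0,0],[-0.4,0,0],[-0.6,0,0],[-0.8,0,0],[-1,0,0],[-1.2,0,0],[-1.4,0,0],[-1.6,0,0]],"rotation":[[0,0,0],[0,0,0],[0,0,0],[0,0,0],[0,0,0],[0,0,0],[0,0,0],[0,0,0]],"gripper":[1,1,1,1,1,1,1,1]}' 70
```

```text
clock: 9.45
ee_pos: [543.7, 151.3, 72.2]
orientation: [-3.136, 0.001, 3.134]
force: [-0.6, -0.3, -1.8]
width: 20.6
clock: 10.45
ee_pos: [527.8, 151.3, 72.3]
orientation: [-3.136, 0.002, 3.134]
force: [1.3, 0.1, -2.1]
width: 20.3
```

```bash
python3 -m inch '{"delta_pos":[[-0.3,0,0],[-0.7,0,0],[-1.1,0,0],[-1.6,0,0],[-2.1,0,0],[-2.6,0,0],[-3.1,0,0],[-3.6,0,0]],"rotation":[[0,0,0],[0,0,0],[0,0,0],[0,0,0],[0,0,0],[0,0,0],[0,0,0],[0,0,0]],"gripper":[1,1,1,1,1,1,1,1]}' 70
python3 - <<'E'
from h import *
s,_=snap('scene','s5'); t,_=snap('side','t5')
c=lambda i,x,y,w,h: cv2.resize(i[y:y+h,x:x+w],(400,400),interpolation=cv2.INTER_CUBIC)
cv2.imwrite('pics/m5.png',cv2.convertScaleAbs(np.hstack([c(s,285,195,110,110),c(t,210,150,110,110)]),alpha=1.5))
E
```

```text
clock: 11.45
ee_pos: [491.5, 151.3, 72.4]
orientation: [-3.136, 0.002, 3.134]
force: [0.5, 0.3, -1.5]
width: 20.6
```

View pics/m5.png

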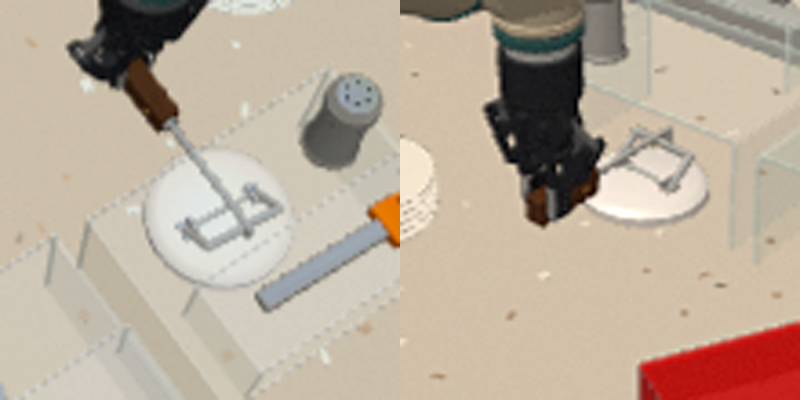

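The lid is following: the bent end (scene crop 247,232) sits behind the bar, and the lid has slid about 35–40 mm. I'll keep drawing it back.

```bash
python3 -m inch '{"delta_pos":[[-0.3,0,0],[-0.8,0,0],[-1.4,0,0],[-2,0,0],[-2.6,0,0],[-3.2,0,0],[-3.8,0,0],[-4.4,0,0]],"rotation":[[0,0,0],[0,0,0],[0,0,0],[0,0,0],[0,0,0],[0,0,0],[0,0,0],[0,0,0]],"gripper":[1,1,1,1,1,1,1,1]}' 70
python3 -m inch '{"delta_pos":[[-0.5,0,0],[-1.1,0,0],[-1.7,0,0],[-2.3,0,0],[-2.9,0,0],[-3.5,0,0],[-4,0,0],[-4.4,0,0]],"rotation":[[0,0,0],[0,0,0],[0,0,0],[0,0,0],[0,0,0],[0,0,0],[0,0,0],[0,0,0]],"gripper":[1,1,1,1,1,1,1,1]}' 70
python3 -m inch '{"delta_pos":[[-0.4,0,0],[-0.9,0,0],[-1.4,0,0],[-1.9,0,0],[-2.3,0,0],[-2.6,0,0],[-2.8,0,0],[-2.8,0,0]],"rotation":[[0,0,0],[0,0,0],[0,0,0],[0,0,0],[0,0,0],[0,0,0],[0,0,0],[0,0,0]],"gripper":[1,1,1,1,1,1,1,1]}' 70
python3 - <<'E'
from h import *
s,_=snap('scene','s6'); t,_=snap('side','t6')
c=lambda i,x,y,w,h: cv2.resize(i[y:y+h,x:x+w],(400,400),interpolation=cv2.INTER_CUBIC)
cv2.imwrite('pics/m6.png',cv2.convertScaleAbs(np.hstack([c(s,240,150,150,150),c(t,160,150,150,150)]),alpha=1.5))
E
```

```text
clock: 12.55
ee_pos: [446.9, 151.4, 72.3]
orientation: [-3.136, 0.002, 3.134]
force: [2.6, -0.2, -0.9]
width: 21.2
clock: 13.55
ee_pos: [402.6, 151.4, 72.3]
orientation: [-3.136, 0.002, 3.134]
force: [2.2, 0.4, -2.3]
width: 20.8
clock: 14.55
ee_pos: [374.4, 151.4, 72.3]
orientation: [-3.136, 0.001, 3.134]
force: [0.1, -0.1, -1.4]
width: 20.7
```

View pics/m6.png

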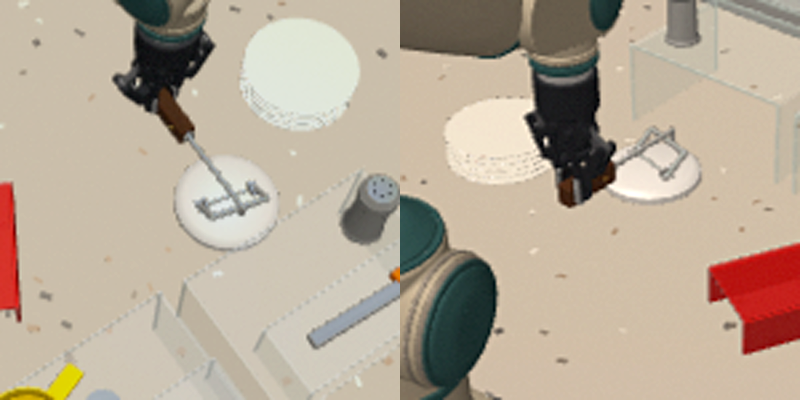

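```bash
python3 - <<'E'
from m import *
S=load('s6');T=load('t6')
P('lid',(S,240+227*.375,150+201*.375),(T,160+(653-400)*.375,150+172*.375))
for p in [(186,283),(357,173)]: print(atz(S,240+p[0]*.375,150+p[1]*.375,120).round(1))
E
```

```text
lid [518.6 160.3   3.5] [0.4 0.4]
[612.2  24.4 120. ]
[604.7 262.4 120. ]
```

```bash
python3 -m inch '{"delta_pos":[[0.4,0,0],[0.9,0,0],[0.9,0,0],[0.9,0,1],[0.9,0,2.5],[0.9,0,4.5],[0.9,0,6.5],[0.9,0,7.2]],"rotation":[[0,0,0],[0,0,0],[0,0,0],[0,0,0],[0,0,0],[0,0,0],[0,0,0],[0,0,0]],"gripper":[1,1,1,1,1,1,1,1]}' 70
python3 -m inch '{"delta_pos":[[0,-4,0],[0,-9,0],[0,-14,0],[0,-19,0],[0,-24,0],[0,-29,0],[0,-33,0],[0,-36,0]],"rotation":[[0,0,-0.02],[0,0,-0.05],[0,0,-0.08],[0,0,-0.12],[0,0,-0.16],[0,0,-0.2],[0,0,-0.24],[0,0,-0.28]],"gripper":[1,1,1,1,1,1,1,1]}' 70
python3 - <<'E'
from h import *
o=get_obs();print(o['ee_pos'],o['orientation'],o['force'])
E
```

```text
clock: 15.65
ee_pos: [384.2, 151.6, 146.6]
orientation: [-3.137, 0.005, 3.135]
force: [-0.3, -0.3, -2.4]
width: 21.0
clock: 16.65
ee_pos: [383.8, -210.0, 146.5]
orientation: [-3.137, 0.004, 2.852]
force: [0.3, 0.6, -1.2]
width: 20.8
[ 383.75170519 -209.98209078  146.52131653] [-3.13692993  0.00444877  2.85192415] [ 0.34358573  0.600178   -1.23210088]
```

```bash
python3 -m inch '{"delta_pos":[[0.7,-4,0],[1.4,-8,0],[2.1,-12,0],[2.6,-15,0],[2.6,-15,-1],[2.6,-15,-3],[2.6,-15,-4.5],[2.6,-15,-5]],"rotation":[[0,0,-0.02],[0,0,-0.04],[0,0,-0.056],[0,0,-0.056],[0,0,-0.056],[0,0,-0.056],[0,0,-0.056],[0,0,-0.056]],"gripper":[1,1,1,1,1,1,1,1]}' 70
python3 - <<'E'
from h import *
o=get_obs();print(o['ee_pos'],o['orientation'],o['force'])
s,_=snap('scene','s7'); t,_=snap('side','t7')
c=lambda i,x,y,w,h: cv2.resize(i[y:y+h,x:x+w],(400,300),interpolation=cv2.INTER_CUBIC)
cv2.imwrite('pics/m7.png',cv2.convertScaleAbs(np.hstack([c(s,110,240,140,105),c(t,320,220,140,105)]),alpha=1.5))
E
```

```text
clock: 17.65
ee_pos: [409.3, -358.9, 95.1]
orientation: [-3.138, 0.002, 2.796]
force: [0.5, 0.2, -1.7]
width: 20.6
[ 409.31991081 -358.92621711   95.14889181] [-3.13800065e+00  2.29482733e-03  2.79649384e+00] [ 0.54710626  0.21222351 -1.71332914]
```

View pics/m7.png

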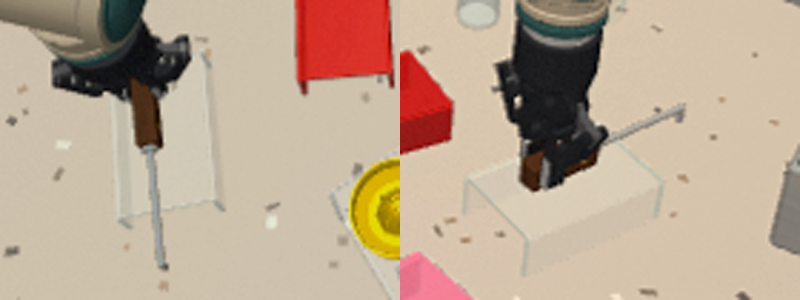

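The hook hangs over the clear low riser with the bent end past its far edge (scene crop 162,268). I'll lower the last 16 mm, check the force, then release and back off.

```bash
python3 -m inch '{"delta_pos":[[0.1,-0.1,-0.3],[0.1,-0.1,-0.7],[0.1,-0.1,-1],[0.1,-0.1,-1.2],[0.1,-0.1,-1.4],[0.1,-0.1,-1.5],[0.1,-0.1,-1.6],[0.1,-0.1,-1.6]],"rotation":[[0,0,0],[0,0,0],[0,0,0],[0,0,0],[0,0,0],[0,0,0],[0,0,0],[0,0,0]],"gripper":[1,1,1,1,1,1,1,1]}' 70
```

```text
clock: 18.75
ee_pos: [410.6, -360.5, 80.1]
orientation: [-3.137, 0.004, 2.796]
force: [0.2, -0.0, -2.1]
width: 20.4
```

```bash
python3 -m inch '{"delta_pos":[[0,0,-0.05],[0,0,-0.05],[0,0,-0.1],[0,0,-0.1],[0,0,-0.1],[0,0,-0.1],[0,0,-0.1],[0,0,-0.1]],"rotation":[[0,0,0],[0,0,0],[0,0,0],[0,0,0],[0,0,0],[0,0,0],[0,0,0],[0,0,0]],"gripper":[1,1,1,1,1,1,1,1]}' 70
```

```text
clock: 19.75
ee_pos: [410.6, -360.4, 79.1]
orientation: [-3.137, 0.004, 2.796]
force: [-0.1, 0.0, -2.3]
width: 20.4
```

```bash
python3 -m inch '{"delta_pos":[[0,0,-0.05],[0,0,-0.05],[0,0,-0.1],[0,0,-0.1],[0,0,-0.1],[0,0,-0.1],[0,0,-0.1],[0,0,-0.1]],"rotation":[[0,0,0],[0,0,0],[0,0,0],[0,0,0],[0,0,0],[0,0,0],[0,0,0],[0,0,0]],"gripper":[1,1,1,1,1,1,1,1]}' 70
```

```text
clock: 20.75
ee_pos: [410.7, -360.5, 79.0]
orientation: [-3.137, 0.004, 2.796]
force: [-3.0, 3.4, 7.0]
width: 20.7
```

```bash
python3 -m inch '{"delta_pos":[[0,0,0],[0,0,0],[0,0,0],[0,0,0],[0,0,0],[0,0,0],[0,0,0],[0,0,0]],"rotation":[[0,0,0],[0,0,0],[0,0,0],[0,0,0],[0,0,0],[0,0,0],[0,0,0],[0,0,0]],"gripper":[2.3,2.6,3,3.5,4,4.5,5,5]}' 20
python3 -m inch '{"delta_pos":[[0,0,0.5],[0,0,1.5],[0,0,3],[0,0,5],[0,0,8],[0,0,11],[0,0,14],[0,0,16]],"rotation":[[0,0,0],[0,0,0],[0,0,0],[0,0,0],[0,0,0],[0,0,0],[0,0,0],[0,0,0]],"gripper":[5,5,5,5,5,5,5,5]}'
python3 -m inch '{"delta_pos":[[0,3,2],[0,6,4],[0,9,4],[0,12,4],[0,15,4],[0,18,4],[0,20,4],[0,20,4]],"rotation":[[0,0,0],[0,0,0],[0,0,0],[0,0,0],[0,0,0],[0,0,0],[0,0,0],[0,0,0]],"gripper":[5,5,5,5,5,5,5,5]}'
python3 - <<'E'
from h import *
s,_=snap('scene','s8'); t,_=snap('side','t8')
c=lambda i,x,y,w,h: cv2.resize(i[y:y+h,x:x+w],(400,300),interpolation=cv2.INTER_CUBIC)
m=np.vstack([np.hstack([c(s,120,250,120,90),c(t,330,245,120,90)]),np.hstack([c(s,220,150,220,165),c(t,180,110,220,165)])])
cv2.imwrite('pics/m8.png',cv2.convertScaleAbs(m,alpha=1.5))
E
```

```text
clock: 21.75
ee_pos: [410.7, -360.5, 79.0]
orientation: [-3.137, 0.004, 2.796]
force: [0.0, -0.6, 0.2]
width: 50.1
clock: 22.75
ee_pos: [410.9, -360.7, 242.1]
orientation: [-3.136, 0.007, 2.796]
force: [-0.8, 0.0, -0.6]
width: 49.7
clock: 23.75
ee_pos: [411.0, -159.9, 283.5]
orientation: [-3.136, 0.009, 2.798]
force: [0.2, 0.1, -0.2]
width: 50.2
```

View pics/m8.png

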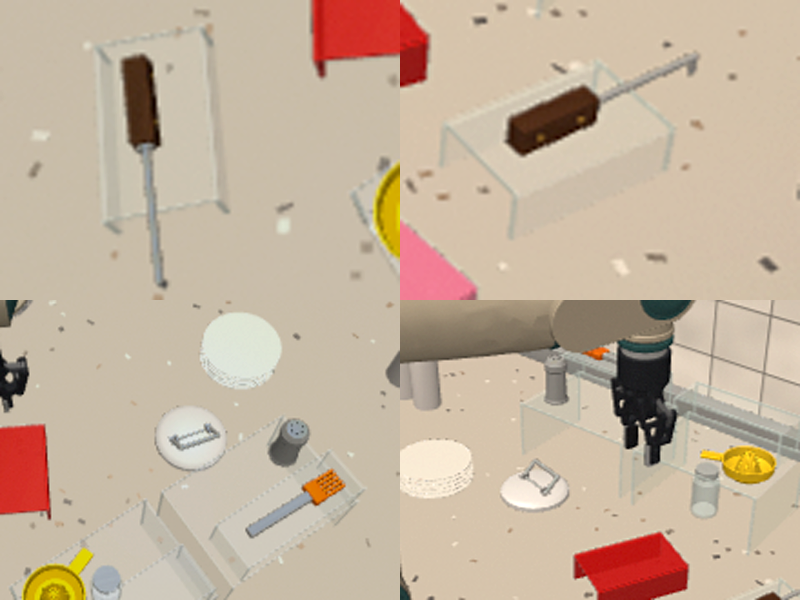

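The hook lies on the low riser as it did at the start (scene crop, bent end at 162,285 against 162,283 before). The lid is flat and clear in front of the risers, nothing else has moved, and the gripper is free.

```bash
python3 -c "
from station import hand_in
print(hand_in())"
```

```text
the job is handed in; nothing more can be done
None
```

I drew the lid out from under the left riser with the pan hook, laid the hook back on the clear low riser, and handed the job in at about 24 s of the 59 s allowed. `hand_in()` reports no verdict.

- **Lid:** the last measurement put its centre at x ≈ 519 mm. The riser's front edge is at about 608 mm, so the centre is roughly 90 mm in front of it, and 60 mm is needed. The lid looks flat in the final pictures.
- **Forces:** at the end of each drag move the wrist read no more than about 3 N, and the gripper stayed well away from the lid. Between those readings I have no force record.
- **Hook:** it lies within a pixel or two of where it started in both camera views, with its bent end past the far edge. At release the deck pushed back with about 7 N, so the handle was resting on it.
- **Everything else:** in the last pictures the risers, jar, shaker, press and brush look where they were. I compared them by eye only.
- **Disagreements:** the two cameras disagreed by about 15 mm on the low riser's corners, so I placed the hook by the recorded grasp pose instead. The two ends of the lid's handle bar also measured about 7 mm apart in height. Neither caused a problem.

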